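# Hang the cooling grid on the two hooks of the drip stand

### The job

Lift the steel cooling grid out of its white holder by the blue tab and hang it on the two hooks of the drip stand, one hook in each notch of its head bar. The hook rail is clamped by hand, so feel for the notches gently (never load the stand with more than 25 N), and make sure that both notches are fully down on their hooks before you let go. Leave it hanging free and do not disturb the other things on the table.

Things in the scene. Friction and masses are not known exactly. Their poses are not given: they have to be found in the camera images.
- grid_grip (a point): Centre of the blue tab on top of the steel cooling grid; tab 14 mm thick (x), 34 wide (y), 44 tall, this point half-way up. Grid axes: x through its thickness, y along its width, z up. Grid mass 0.33 to 0.6 kg. Head bar: 304 mm wide, 8 thick, top 22 mm below this point, straight lower edge 52 mm below it, broken only by the two notches. The grid may be hung either way round.
- grid_mid (a point): Centre of the grid's body below the head bar, 100 mm below grid_grip, 100 mm above the grid's lower edge. The body is 144 mm wide (passes between the hooks) and 8 mm thick. At the start it stands upright in the holder, its lower edge 12 mm above the table, 60 mm deep in the channels: lift it straight up at least 65 mm.
- notch_a (a point): Top (inner end) of the notch at grid y = +120 mm, 40 mm below grid_grip: a slot through the head bar, open downwards, 12 mm wide, 12 mm deep. The bar's straight lower edge runs on 26 mm outside the notch and 42 mm inside it, up to the body.
- notch_b (a point): The same for the notch at grid y = -120 mm.
- stand: Fixed dark drip stand, base 160 x 270 mm with a shallow pan, 26 mm high in all. Origin on the table under the place where the grid hangs; z up, x towards the two posts at the back, y along the hook rail. The posts (x = 55 to 75 mm) reach 195 mm up. The grid hangs with its width along y, its plane at about x = 0 (15 mm either way is fine).
- rail_mid (a point): Nominal middle between the two hooks, at the height of their upper side: stand x 0, y 0, z 204 mm; a fixed point that does NOT follow the rail's setting. Seated on both hooks, the notch tops lie at this height (each 2 mm more or less); with the head bar only resting beside the notches they lie 12 mm higher.
- rail_clamp (a point): Clamp of the red hook rail, fixed point at stand x 65, z 200 mm. The rail (front at x 32, top at 212 mm) carries two round black hooks, 8 mm thick, 240 mm apart, straight from x 32 to -22 mm, tips turned up to 218 mm at x -28. Set by hand: shifted up to 14 mm to +y or -y, and one hook up to 2 mm higher, the other as much lower. Not measured: feel or see. It does not give way.
- holder: Fixed white holder: foot 110 x 200 x 12 mm, two upright channels at y = -67 and +67 mm reaching to z = 72 mm, slots about 10 mm wide. Origin under its centre, y along the slot. Carrying: the grid's body, hanging below the head bar, cannot cross a hook sideways; bring it to the stand from the front (-x side) or from above.
- cutter: round aluminium pastry cutter ring, 54 mm across, 35 mm tall; bystander, origin at the middle of its underside, leave it alone
- scraper: green plastic dough scraper lying flat, 90 x 55 x 12 mm; bystander, origin at the middle of its underside, leave it alone
- jar: amber glaze jar with yellow cap, 68 mm across, 70 mm tall; bystander, origin at the middle of its underside, leave it alone
- bowl: steel bowl, 90 mm across, 45 mm tall; bystander, origin at the middle of its underside, leave it alone
- brush: pastry brush lying flat, about 200 mm long; bystander, origin at the middle of its underside, leave it alone
- rolling_pin: wooden rolling pin, 260 mm long, 40 mm thick; bystander, origin at the middle of its underside, leave it alone

How it is judged:
On the way, in this order (a step that is already met when the one before it is completed fails the run):
1. the grid is lifted clear of its holder in the grip (z of grid_grip in the frame of holder above 0.262 m and contact force between the fingers and grid above 1 N), for 0.1 s.
2. both notches are fully down on their hooks while the grid is still held (z of notch_a in the frame of stand between 0.198 and 0.2085 m and x of notch_a in the frame of stand between -0.024 and 0.03 m and z of notch_b in the frame of stand between 0.198 and 0.2085 m and x of notch_b in the frame of stand between -0.024 and 0.03 m and contact force between the fingers and grid above 1 N and contact force between grid and stand above 0.5 N), for 0.3 s.
At the end, for the whole second after the job is handed in: The grid hangs at rest (under 30 mm/s) and upright (within 0.12 rad) on the stand's two hooks, both notch tops 198 to 208.5 mm above the stand's origin and between x = -24 and +30 mm of it, its weight on the stand and nothing holding it (z of notch_a in the frame of stand between 0.198 and 0.2085 m and x of notch_a in the frame of stand between -0.024 and 0.03 m and z of notch_b in the frame of stand between 0.198 and 0.2085 m and x of notch_b in the frame of stand between -0.024 and 0.03 m and angle between grid_grip's own z axis and vertical below 0.12 rad and contact force between grid and stand above 2 N and linear speed of grid below 0.03 m/s and contact force between the fingers and grid below 0.05 N); the robot touches nothing.
It fails at once if the grid loads the stand with more than 25 N (contact force between grid and stand above 25 N).
It fails at once if the robot itself pushes on the stand with more than 25 N (contact force between the arm and stand above 25 N).
It fails at once if a bystander is moved more than 30 mm (distance of any of cutter, scraper, jar, bowl, brush, rolling_pin from where it was at the start of the episode above 0.03 m).
It also fails if it takes over 72 s, if anything falls off the work surface, if the arm or the gripper's body presses on something with over 40 N, if the wrist force passes 120 N, or if a joint passes its speed limit or range.

### The arm

A 6-joint arm with a two-finger parallel gripper is mounted at the origin on the work surface. World frame = base frame: x ahead of the robot, y to its left, z up, the work surface at z = 0. Lengths are in m, angles in rad, forces in N, time in s.
With the tool pointing down it reaches from about 0.25 to 0.775 m from the base axis. Payload 4 kg.
Tool frame: the origin (TCP) lies midway between the tips of the shut fingers; the grasp point (between the pads) lies 19 mm behind it; z points along the fingers, y is the direction in which the jaws open and shut (so a half turn about z gives the same grasp; the last joint's range is limited). The gripper opens to 94 mm and grips with 3 to 60 N. Pads are 16 mm wide; open, the fingers measure 119 mm over their backs; the gripper's body (75 mm by 177 mm) begins 78 mm behind the grasp point.
Start: joints at [-1.44, 0.087, 1.371, -0, 1.684, -0.103], TCP at [0.127, -0.535, 0.206] pointing down, gripper open.
Joint ranges: [-3.1, 3.1], [-0.76, 2.03], [0.27, 2.55], [-1.08, 4.22], [0.17, 2.65], [-2.57, 2.57]. Speed limits (rad/s): [2.79, 2.79, 3.14, 3.14, 3.14, 3.14].

### API

Orientations are given as [roll, pitch, yaw] about the fixed x, y, z axes, in that order (R = Rz(yaw) Ry(pitch) Rx(roll)).
In Python, from bench import robot gives the robot as it stands.
- The arm moves only by the tool drive_tool, never from a script. Its argument "series" is a list that holds one entry, the list of rows, each a list of 7 numbers: the turn, a rotation vector about the tool's x, y, z in rad, then the shift along the tool's x, y, z in cm, then the opening in per cent of the stroke, from 0 (shut) to 100 (fully open). In form: [[[rx, ry, rz, tx, ty, tz, fingers], ...]]. A call has 1 to 20 rows; each row is the pose to reach, as a shift and turn from the pose measured when the call began, along the tool's axes at that moment; what a row does not reach only later rows make up. A row lasts 1/10 s, in which the tool goes at most 50 mm and 8.59 degrees, less where a joint would pass 70% of its speed; a pose out of reach is approached as far as the arm can. A call with a gripper value outside its range is refused whole. The fingers move at their own pace and stop on an object; the grip force is fixed at half the most. Time passes only in rows, so rows that repeat a pose let the fingers close. It gives the time, the measured TCP pose, the force and the opening at its end, in the units of the state.
- robot.get_obs(): the state, without advancing time (a new reading comes with each control period).
- robot.snapshot(name): name is "scene" or "top" or "wrist"; returns a dict with "img" (480x640x3 uint8, blue, green, red), "depth" (480x640 float32, m along the optical axis (not along the pixel's ray), 0 where there is no reading), "vertical_fov" (degrees; the focal length in pixels is half the picture's height over the tangent of half this angle, whatever the lens; pixels are square), "cx", "cy" (the principal point, pixels), "rvec" (rotation vector, rad) and "tvec" (3), from world to camera coordinates, as OpenCV has them. Camera axes: x right, y down, z forward; pixel columns grow to the right and rows downward; lengths in m; the calibration is good to about 2 mm. The wrist camera is an equidistant fisheye: a pixel r from the principal point sees the ray r / f radians off the axis. A picture is of the moment at which its call begins.
- robot.close_job(): hands the job in, once; it reports no verdict.
The state is a dict: "time": time; "joint_positions": joint angles; "qvel": joint speeds; "joint_torque": joint torques, N m; "tool_pos": TCP position; "ee_rot": TCP orientation; "wrist_force": force on the tool from outside, world axes, zero at the start; "wrist_torque": the same for the moment, N m; "width": finger opening in m.
Only numpy, scipy, OpenCV 4.12 (cv2) and the standard library are available. Lean on these libraries where they do the work, as an engineer would, in place of code of your own. Each camera call takes 0.05 s, during which the arm holds its last target.

## Working session

There is one attempt and no reset: what is moved stays moved. The work goes in short steps, Python scripts to look and compute and a tool call to move; the robot and the scene stay as the last step left them, time stands still between calls to the robot, and variables do not carry over. Pictures are saved under pics/ and viewed, and the job is handed in when it is done.

Besides the shell and the picture viewer there is one more tool, called after "Request:" as name([rows], argument=value, ...), one row to a line, values as JSON. drive_tool: Moves the arm, as the interface text tells. Its arguments: {"type":"object","properties":{"series":{"type":"array","items":{"type":"array","items":{"type":"array","items":{"type":"number"}}}}},"required":["series"]}

```bash
ls; mkdir -p pics; cat > h.py <<'E'
import numpy as np, cv2, pickle
from scipy.spatial.transform import Rotation as R
from bench import robot
def snap(n,tag):
    s=robot.snapshot(n); cv2.imwrite(f'pics/{tag}.png',s['img']); pickle.dump(s,open(f'pics/{tag}.pkl','wb')); return s
def load(tag): return pickle.load(open(f'pics/{tag}.pkl','rb'))
def crop(tag,u0,v0,u1,v1,k,out):
    im=load(tag)['img'][v0:v1,u0:u1]; cv2.imwrite(f'pics/{out}.png',cv2.resize(im,None,fx=k,fy=k,interpolation=cv2.INTER_CUBIC))
def ray(s,u,v):
    f=240/np.tan(np.radians(s['vertical_fov'])/2); Rm=cv2.Rodrigues(np.array(s['rvec'],float))[0]
    d=np.array([(u-s['cx'])/f,(v-s['cy'])/f,1.]); t=np.array(s['tvec'],float).ravel()
    return -Rm.T@t, Rm.T@d
def pt(s,u,v,z=None):
    c,d=ray(s,u,v)
    k=s['depth'][int(round(v)),int(round(u))] if z is None else (z-c[2])/d[2]
    return c+d*k
def cloud(s):
    f=240/np.tan(np.radians(s['vertical_fov'])/2); Rm=cv2.Rodrigues(np.array(s['rvec'],float))[0]
    v,u=np.mgrid[:480,:640]; D=s['depth']
    P=np.stack([(u-s['cx'])/f*D,(v-s['cy'])/f*D,D],-1)-np.array(s['tvec'],float).ravel()
    return P@Rm
def proj(s,P):
    f=240/np.tan(np.radians(s['vertical_fov'])/2); Rm=cv2.Rodrigues(np.array(s['rvec'],float))[0]
    p=np.asarray(P)@Rm.T+np.array(s['tvec'],float).ravel()
    return np.stack([p[...,0]/p[...,2]*f+s['cx'],p[...,1]/p[...,2]*f+s['cy']],-1)
E
python3 - <<'E'
from h import *
for n in['scene','top','wrist']:
    s=snap(n,n+'0'); print(n,s['vertical_fov'],ray(s,320,240) if n!='wrist' else '')
print(robot.get_obs())
E
```

```text
pics
scene 56.77211637231658 (array([ 1.12028519, -0.13612564,  0.87912389]), array([-0.64888016,  0.05522422, -0.75926625]))
top 57.886294805412184 (array([ 0.40976238, -0.0636377 ,  1.0697569 ]), array([ 0.11319893, -0.01963011, -0.99352252]))
wrist 65.70646984690485 
{'time': 0.15, 'joint_positions': array([-1.44009417e+00,  8.78236186e-02,  1.37188044e+00, -5.26172477e-05,
        1.68360233e+00, -1.03090607e-01]), 'qvel': array([-0.00025724, -0.00224306, -0.00486458,  0.00011661, -0.00253791,
       -0.00047403]), 'joint_torque': array([ 1.29462511e-03, -3.40643048e+01, -3.02792037e+01,  7.18514132e-02,
        3.05117690e-02, -1.17381487e-04]), 'tool_pos': array([ 0.127346  , -0.53462725,  0.2045656 ]), 'ee_rot': array([-3.13988263e+00, -1.24342010e-04,  2.33786778e-01]), 'wrist_force': array([-0.2089251 , -0.69192547,  0.58499003]), 'wrist_torque': array([ 0.01574276, -0.02014853, -0.00991994]), 'width': 0.09423588179838689}
```

View pics/scene0.png

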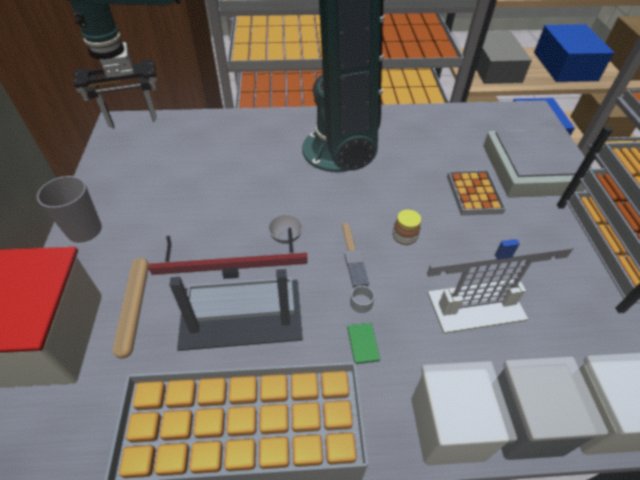

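View pics/top0.png

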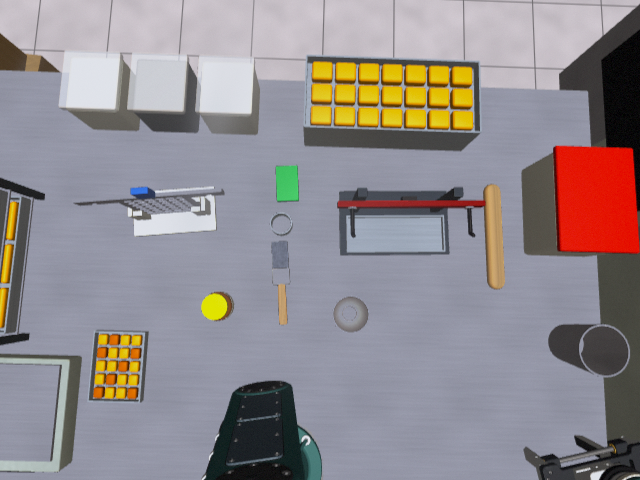

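View pics/wrist0.png

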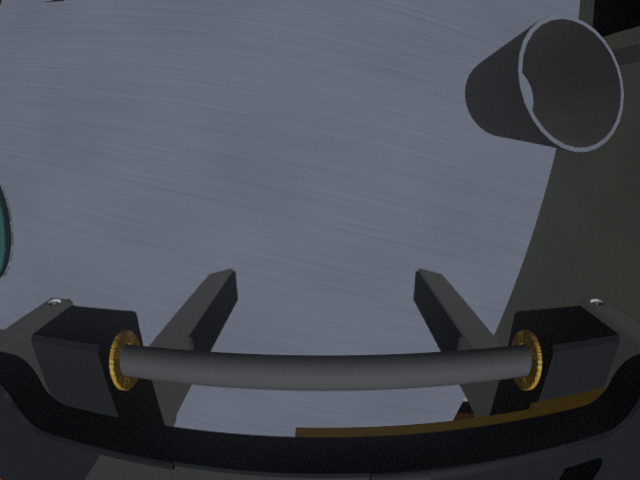

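The scene shows the grid in the holder (blue tab at scene (508,248), top (142,192)). The stand is at top (393,222), its posts on the far side and its hooks pointing towards the robot. The rail is clearly shifted to the right in the top view.

```bash
python3 - <<'E'
from h import *
crop('top0',325,175,525,295,4,'c1'); crop('top0',65,170,235,250,4,'c2'); crop('scene0',130,220,330,360,4,'c3');crop('scene0',415,230,585,335,4,'c4')
E
```

```text
(no output)
```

View pics/c1.png

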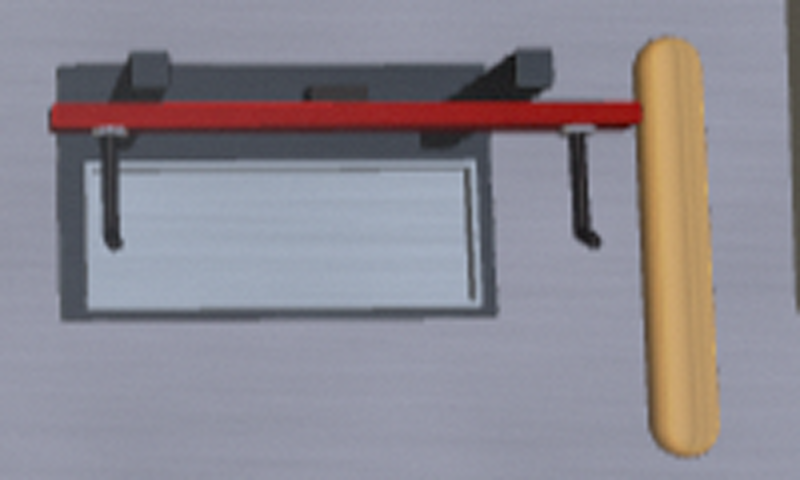

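View pics/c2.png

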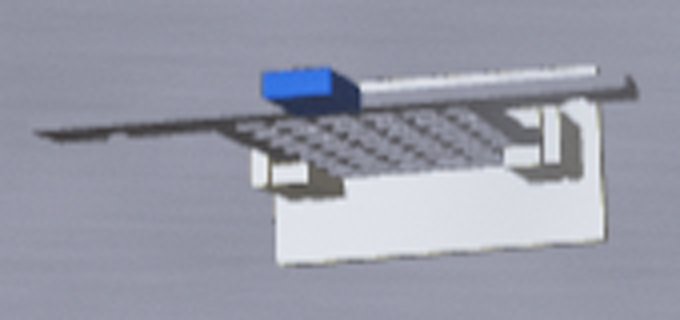

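View pics/c3.png

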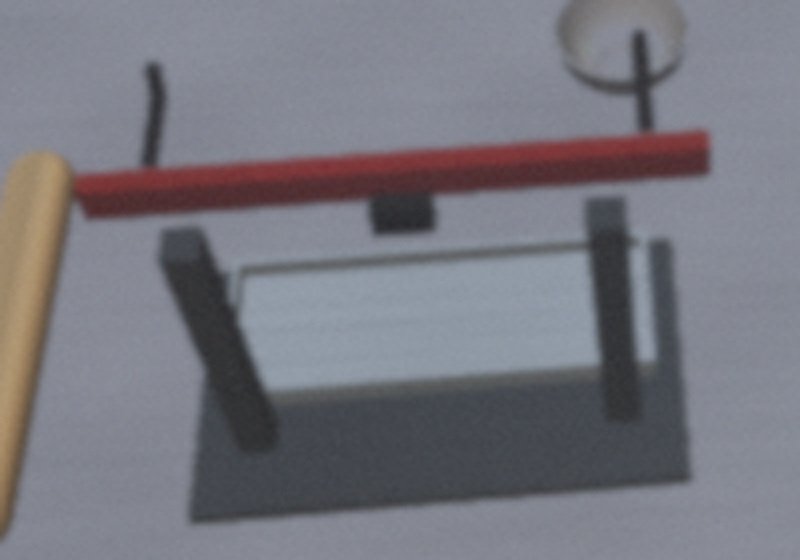

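View pics/c4.png

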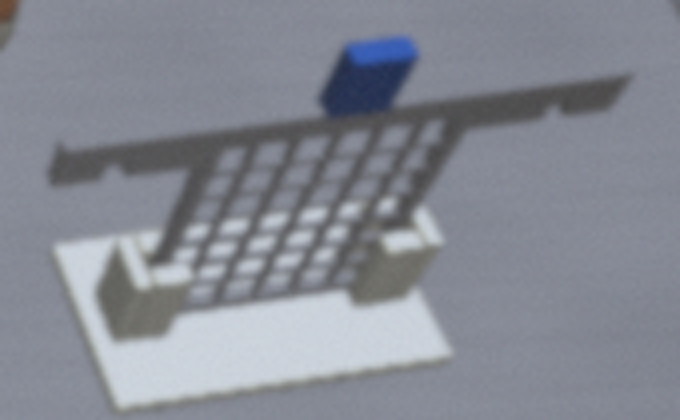

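```bash
python3 - <<'E'
from h import *
np.set_printoptions(precision=4,suppress=True)
s=load('top0'); C=lambda a,b:(325+a/4,175+b/4)
print('base edge z',[pt(s,*C(*p)) for p in[(75,200),(75,100),(300,150),(490,250),(280,240)]])
print('posts',[pt(s,*C(*p)) for p in[(150,72),(533,70)]])
print('rail',[pt(s,*C(*p)) for p in[(60,108),(340,108),(630,108)]])
print('hooks',[pt(s,*C(*p)) for p in[(108,145),(110,180),(112,225),(577,145),(579,180),(582,222),(116,243),(594,241)]])
for P in [(57,65),(63,320),(497,316),(484,65)]: print('corner',pt(s,*C(*P),z=.02),pt(s,*C(*P),z=.012))
s2=load('scene0');C2=lambda a,b:(130+a/4,220+b/4)
print('posts',[pt(s2,*C2(*p)) for p in[(180,247),(605,212)]])
print('hooks',[pt(s2,*C2(*p)) for p in[(153,130),(158,95),(153,70),(642,100),(640,60),(638,38)]])
print('rail',[pt(s2,*C2(*p)) for p in[(85,188),(400,168),(700,146)]])
t=lambda a,b:(65+a/4,170+b/4)
print('tab',[pt(s,*t(*p)) for p in[(270,80),(320,78),(300,80)]], [pt(s,*t(*p),z=.256) for p in [(262,72),(331,68),(262,95),(331,92)]])
print('bar',[pt(s,*t(*p)) for p in[(590,71),(480,77),(370,88)]])
g=lambda a,b:(415+a/4,230+b/4)
print('tab',[pt(s2,*g(*p)) for p in[(355,47),(405,44),(360,85)]],[pt(s2,*g(*p),z=.256) for p in [(345,47),(410,38),(355,62),(415,56)]])
print('bar',[pt(s2,*g(*p)) for p in[(70,165),(150,155),(300,140),(450,115),(600,95)]])
E
```

```text
base edge z [array([ 0.5703, -0.1426,  0.005 ]), array([ 0.6331, -0.1412,  0.007 ]), array([ 0.6053, -0.2816,  0.01  ]), array([ 0.5461, -0.3994,  0.0106]), array([ 0.5477, -0.2682,  0.0162])]
posts [array([ 0.6095, -0.1658,  0.195 ]), array([ 0.6166, -0.3638,  0.1962])]
rail [array([ 0.5853, -0.1186,  0.2137]), array([ 0.59  , -0.26  ,  0.2127]), array([ 0.5951, -0.408 ,  0.2108])]
hooks [array([ 0.5691, -0.1441,  0.2033]), array([ 0.5514, -0.1456,  0.2017]), array([ 0.528 , -0.1467,  0.2048]), array([ 0.5768, -0.3837,  0.2025]), array([ 0.5585, -0.3841,  0.2035]), array([ 0.5371, -0.3854,  0.203 ]), array([ 0.5174, -0.1477,  0.217 ]), array([ 0.5256, -0.3859,  0.2175])]
corner [ 0.652  -0.1286  0.02  ] [ 0.6539 -0.1291  0.012 ]
corner [ 0.4943 -0.1357  0.02  ] [ 0.4949 -0.1363  0.012 ]
corner [ 0.5045 -0.4003  0.02  ] [ 0.5052 -0.4028  0.012 ]
corner [ 0.6605 -0.3939  0.02  ] [ 0.6625 -0.3964  0.012 ]
posts [array([ 0.6249, -0.3638,  0.1967]), array([ 0.6151, -0.1657,  0.196 ])]
hooks [array([ 0.5581, -0.3846,  0.2024]), array([ 0.5377, -0.3846,  0.2048]), array([ 0.5316, -0.385 , 
[... 280 characters left out ...]
5936, 0.2638, 0.2356]), array([0.5929, 0.2744, 0.233 ])] [array([0.5911, 0.2834, 0.256 ]), array([0.5941, 0.251 , 0.256 ]), array([0.58  , 0.2825, 0.256 ]), array([0.5825, 0.2501, 0.256 ])]
bar [array([0.653 , 0.186 , 0.0105]), array([0.6462, 0.2526, 0.0141]), array([0.6376, 0.3205, 0.0118])]
tab [array([0.5922, 0.2629, 0.2338]), array([0.59  , 0.2891, 0.2318]), array([0.6015, 0.2684, 0.216 ])] [array([0.6101, 0.2446, 0.256 ]), array([0.6063, 0.2768, 0.256 ]), array([0.6192, 0.2462, 0.256 ]), array([0.6172, 0.2753, 0.256 ])]
bar [array([0.6117, 0.1322, 0.1748]), array([0.6087, 0.173 , 0.1761]), array([0.5966, 0.256 , 0.1666]), array([0.5895, 0.3344, 0.1727]), array([0.5805, 0.4173, 0.1722])]
```

```bash
python3 - <<'E'
from h import *
np.set_printoptions(precision=4,suppress=True)
for tag in['top0','scene0']:
    s=load(tag);P=cloud(s).reshape(-1,3);I=s['img'].reshape(-1,3).astype(int);ok=s['depth'].ravel()>0
    def sel(lo,hi,m=True): return P[ok&m&np.all((P>lo)&(P<hi),1)]
    blue=(I[:,0]>I[:,2]+60)&(I[:,0]>150 if tag=='top0' else I[:,0]>150)
    b=sel([.5,.2,.2],[.7,.35,.26],blue); b=b[b[:,2]>.228]
    print(tag,'tabtop',len(b),b.mean(0),b.min(0),b.max(0))
    red=(I[:,2]>I[:,0]+60)&(I[:,2]>100)
    r=sel([.5,-.45,.19],[.7,-.08,.23],red); r=r[r[:,2]>.207]
    print('rail',len(r),'x=',np.polyfit(r[:,1]+.265,r[:,0],1),'z=',np.polyfit(r[:,1]+.265,r[:,2],1),r[:,1].min(),r[:,1].max())
    for y in(-.146,-.385):
        h=sel([.52,y-.015,.196],[.572,y+.015,.21])
        print('hook',len(h),h.mean(0),np.median(h,0))
    for y in(-.166,-.364):
        h=sel([.59,y-.02,.19],[.65,y+.02,.2],~red);print('post',len(h),h.mean(0),np.median(h,0),h.min(0),h.max(0))
    h=sel([.55,.1,.15],[.65,.45,.2]); print('bar',len(h)); 
    if len(h)>50:
        print(np.polyfit(h[:,1]-.27,h[:,0],1),h.min(0),h.max(0))
        hb=h[h[:,2]>.18];print(len(hb))
E
```

```text
top0 tabtop 112 [0.5917 0.2764 0.2337] [0.5839 0.2604 0.2302] [0.5994 0.2934 0.2365]
rail 803 x= [-0.0357  0.5878] z= [-0.0009  0.2116] -0.4129314563895642 -0.11462112774747821
hook 91 [ 0.5475 -0.1447  0.2031] [ 0.5468 -0.1445  0.203 ]
hook 82 [ 0.5512 -0.3837  0.2027] [ 0.5514 -0.3836  0.2029]
post 94 [ 0.6109 -0.1644  0.1944] [ 0.6113 -0.1646  0.1945] [ 0.601  -0.1736  0.1904] [ 0.6205 -0.1547  0.198 ]
post 91 [ 0.6176 -0.3634  0.1942] [ 0.6177 -0.3633  0.1943] [ 0.6083 -0.3728  0.19  ] [ 0.6273 -0.3542  0.1993]
bar 969
[-0.1091  0.5904] [0.5706 0.1257 0.1501] [0.6108 0.4289 0.1994]
665
scene0 tabtop 82 [0.5929 0.2755 0.2336] [0.5836 0.2588 0.2304] [0.6007 0.2908 0.2368]
rail 410 x= [-0.0372  0.5914] z= [-0.0012  0.2119] -0.41183849305256715 -0.11899161012550424
hook 79 [ 0.5456 -0.146   0.2033] [ 0.5463 -0.1464  0.2029]
hook 76 [ 0.5506 -0.3849  0.2036] [ 0.5502 -0.3847  0.2036]
post 156 [ 0.6058 -0.1659  0.1948] [ 0.6077 -0.1662  0.1949] [ 0.59   -0.1852  0.1904] [ 0.6241 -0.1465  0.1999]
post 166 [ 0.613  -0.3646  0.1948] [ 0.6159 -0.3646  0.1948] [ 0.596  -0.3837  0.1901] [ 0.6319 -0.3441  0.1997]
bar 1594
[-0.1086  0.596 ] [0.5717 0.1235 0.15  ] [0.6154 0.4293 0.1999]
852
```

Request:
drive_tool([
  [[0, 0, 0, 0, 0, -5, 100], [0, 0, 0, 0, 0, -10, 100], [0, 0, -0.15, 3, -3.5, -10, 100], [0, 0, -0.3, 6, -7, -10, 100], [0, 0, -0.45, 9.5, -10.5, -10, 100], [0, 0, -0.6, 13, -14, -10, 100], [0, 0, -0.75, 16.5, -17.5, -10, 100], [0, 0, -0.9, 20, -21, -10, 100], [0, 0, -1.05, 23.5, -24.5, -10, 100], [0, 0, -1.2, 27, -28, -10, 100], [0, 0, -1.35, 30, -31.5, -10, 100], [0, 0, -1.446, 33, -35, -10, 100], [0, 0, -1.446, 36.5, -38.5, -10, 100], [0, 0, -1.446, 40, -42, -10, 100], [0, 0, -1.446, 43.5, -46, -10, 100], [0, 0, -1.446, 47, -50, -10, 100], [0, 0, -1.446, 50.5, -53.5, -10, 100], [0, 0, -1.446, 54, -57, -10, 100], [0, 0, -1.446, 57.5, -61, -10, 100], [0, 0, -1.446, 61, -65, -10, 100]],
])

```text
time: 2.15
tool_pos: [0.5653, 0.2306, 0.3051]
ee_rot: [-3.141, -0.001, 1.68]
wrist_force: [-0.0, 0.1, 0.6]
width: 0.094
```

Request:
drive_tool([
  [[0, 0, 0, 2.2, 1.6, 0, 60], [0, 0, 0, 4.2, 3.1, 0, 60], [0, 0, 0, 4.2, 3.15, 0, 60], [0, 0, 0, 4.2, 3.15, 0, 60], [0, 0, 0, 4.2, 3.15, 0, 60]],
])

```text
time: 2.65
tool_pos: [0.5918, 0.2747, 0.3055]
ee_rot: [-3.141, -0.001, 1.679]
wrist_force: [1.5, 0.9, 0.5]
width: 0.0581
```

```bash
python3 - <<'E'
from h import *
snap('wrist','wrist1');snap('scene','scene1');crop('scene1',415,150,635,335,3,'c5');snap('top','top1');crop('top1',65,150,265,270,4,'c6')
print(robot.get_obs()['tool_pos'])
E
```

```text
[0.59183757 0.27465511 0.30617391]
```

View pics/wrist1.png

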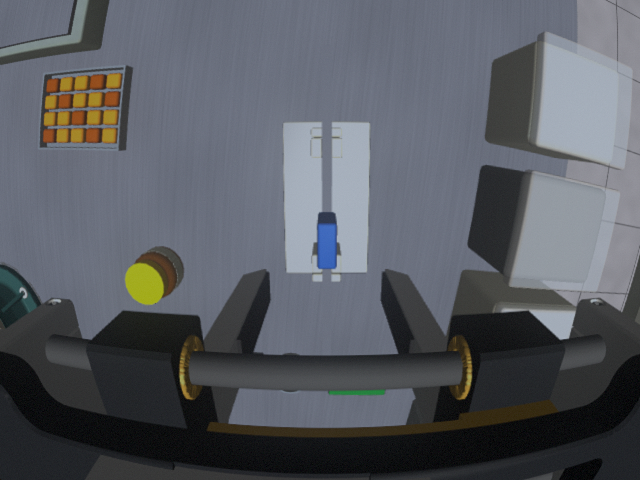

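View pics/c5.png

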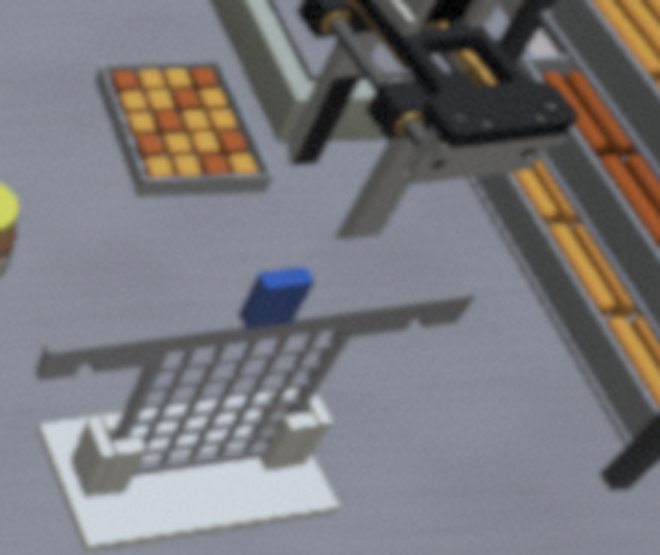

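The tab (wrist 327,243) lies midway between the fingers (270 to 382) and parallel to them, so I'll descend and close.

Request:
drive_tool([
  [[0, 0, 0, 0.13, 0, 2.5, 60], [0, 0, 0, 0.13, 0, 5, 60], [0, 0, 0, 0.13, 0, 7.5, 60], [0, 0, 0, 0.13, 0, 9.5, 60], [0, 0, 0, 0.13, 0, 10.9, 60], [0, 0, 0, 0.13, 0, 10.9, 60], [0, 0, 0, 0.13, 0, 10.9, 0], [0, 0, 0, 0.13, 0, 10.9, 0], [0, 0, 0, 0.13, 0, 10.9, 0], [0, 0, 0, 0.13, 0, 10.9, 0], [0, 0, 0, 0.13, 0, 10.9, 0], [0, 0, 0, 0.13, 0, 10.9, 0], [0, 0, 0, 0.13, 0, 10.9, 0]],
])

```text
time: 4.1
tool_pos: [0.592, 0.2762, 0.1974]
ee_rot: [3.14, -0.002, 1.679]
wrist_force: [0.8, 0.4, 1.0]
width: 0.014
```

Gripped at 14 mm opening. I'll lift straight up.

Request:
drive_tool([
  [[0, 0, 0, 0, 0, -1, 0], [0, 0, 0, 0, 0, -2, 0], [0, 0, 0, 0, 0, -3, 0], [0, 0, 0, 0, 0, -4, 0], [0, 0, 0, 0, 0, -5, 0], [0, 0, 0, 0, 0, -6, 0], [0, 0, 0, 0, 0, -7, 0], [0, 0, 0, 0, 0, -8.5, 0], [0, 0, 0, 0, 0, -10, 0], [0, 0, 0, 0, 0, -11, 0], [0, 0, 0, 0, 0, -11, 0], [0, 0, 0, 0, 0, -11, 0]],
])

```text
time: 5.3
tool_pos: [0.5919, 0.276, 0.3074]
ee_rot: [3.14, -0.002, 1.679]
wrist_force: [0.1, 0.9, -4.3]
width: 0.0138
```

```bash
python3 - <<'E'
from h import *
snap('scene','scene2');crop('scene2',400,120,640,320,3,'c7')
o=robot.get_obs();print(o['tool_pos'],o['wrist_force'],o['wrist_torque'])
E
```

```text
[0.59165944 0.27593155 0.30657075] [ 0.46570891 -0.6135407  -4.95777336] [-0.04508692 -0.12086958  0.02124816]
```

View pics/c7.png

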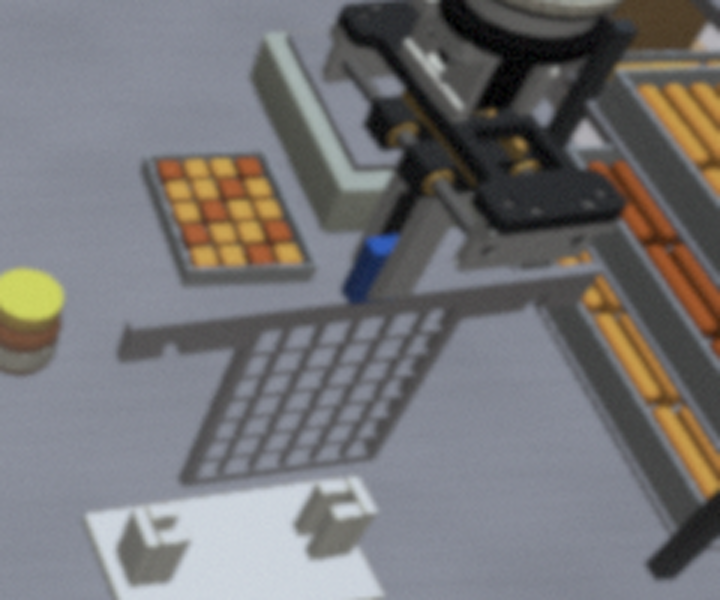

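Request:
drive_tool([
  [[0, 0, 0, -0.5, -1, 0, 0], [0, 0, 0, -1.5, -2.5, 0, 0], [0, 0, 0, -3, -5, 0, 0], [0, 0, 0, -5, -7.5, 0, 0], [0, 0, 0, -7.5, -10, 0, 0], [0, 0, 0, -10, -12.5, 0, 0], [0, 0, 0, -13, -15, 0, 0], [0, 0, 0, -16, -17.5, 0, 0], [0, 0, 0.02, -19, -19.5, 0, 0], [0, 0, 0.03, -22, -20.6, 0, 0], [0, 0, 0.04, -25.5, -20.6, 0, 0], [0, 0, 0.05, -29, -20.6, 0, 0], [0, 0, 0.06, -32.5, -20.6, 0, 0], [0, 0, 0.072, -36, -20.6, 0, 0], [0, 0, 0.072, -39.5, -20.6, 0, 0], [0, 0, 0.072, -43, -20.6, 0, 0], [0, 0, 0.072, -46, -20.6, 0, 0], [0, 0, 0.072, -49, -20.6, 0, 0], [0, 0, 0.072, -51, -20.6, 0, 0], [0, 0, 0.072, -52.5, -20.6, 0, 0]],
])

```text
time: 7.35
tool_pos: [0.4431, -0.2691, 0.3049]
ee_rot: [-3.14, -0.003, 1.606]
wrist_force: [-0.4, -0.3, -4.8]
width: 0.014
```

Request:
drive_tool([
  [[0, 0, 0, 0, 0, 0, 0], [0, 0, 0, 0, 0, 0, 0], [0, 0, 0, 0, 0, 0, 0]],
])

```text
time: 7.65
tool_pos: [0.4432, -0.268, 0.3051]
ee_rot: [-3.14, -0.003, 1.607]
wrist_force: [-0.3, 0.3, -3.6]
width: 0.0139
```

```bash
python3 - <<'E'
from h import *
np.set_printoptions(precision=4,suppress=True)
snap('scene','scene3');crop('scene3',100,120,340,320,3,'c8');snap('top','top3');crop('top3',325,175,525,325,4,'c9');
o=robot.get_obs();print(o['tool_pos'],o['ee_rot'],o['wrist_force'],o['wrist_torque'])
for tag in['top3','scene3']:
    s=load(tag);P=cloud(s).reshape(-1,3);ok=s['depth'].ravel()>0
    x0,y0=o['tool_pos'][:2]
    h=P[ok&(abs(P[:,0]-x0)<.03)&(abs(P[:,1]-y0)<.2)&(P[:,2]<.31)&(P[:,2]>.265)]
    print(tag,len(h),h.min(0),h.max(0),np.polyfit(h[:,1]-y0,h[:,0]-x0,1))
    l=h[h[:,1]<y0-.1];r=h[h[:,1]>y0+.1];print(len(l),len(r),np.percentile(l[:,2],95),np.percentile(r[:,2],95),np.percentile(l[:,2],5),np.percentile(r[:,2],5))
E
```

```text
[ 0.4433 -0.2681  0.3054] [-3.1404 -0.0026  1.6074] [ 0.221   0.3083 -3.9747] [-0.0141 -0.08    0.0557]
top3 375 [ 0.4329 -0.2527  0.2802] [ 0.4471 -0.1151  0.3096] [-0.0349 -0.0018]Traceback (most recent call last):
  File "<stdin>", line 10, in <module>
    return _quantile_unchecked(
        a, q, axis, out, overwrite_input, method, keepdims, weights)
    return _ureduce(a,
                    func=_quantile_ureduce_func,
    ...<5 lines>...
                    overwrite_input=overwrite_input,
                    method=method)
    r = func(a, **kwargs)
    result = _quantile(arr,
                       quantiles=q,
    ...<2 lines>...
                       out=out,
                       weights=wgt)
    slices_having_nans = np.isnan(arr[-1, ...])
                                  ~~~^^^^^^^^^
IndexError: index -1 is out of bounds for axis 0 with size 0
```

View pics/c8.png

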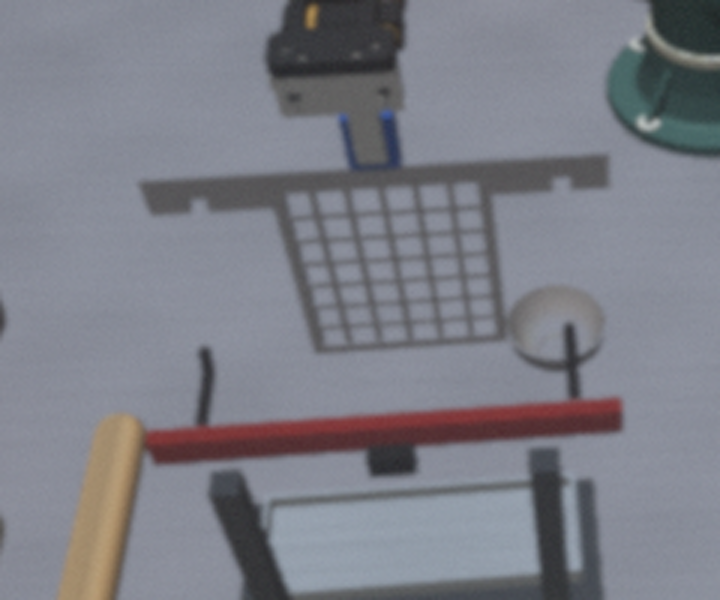

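View pics/c9.png

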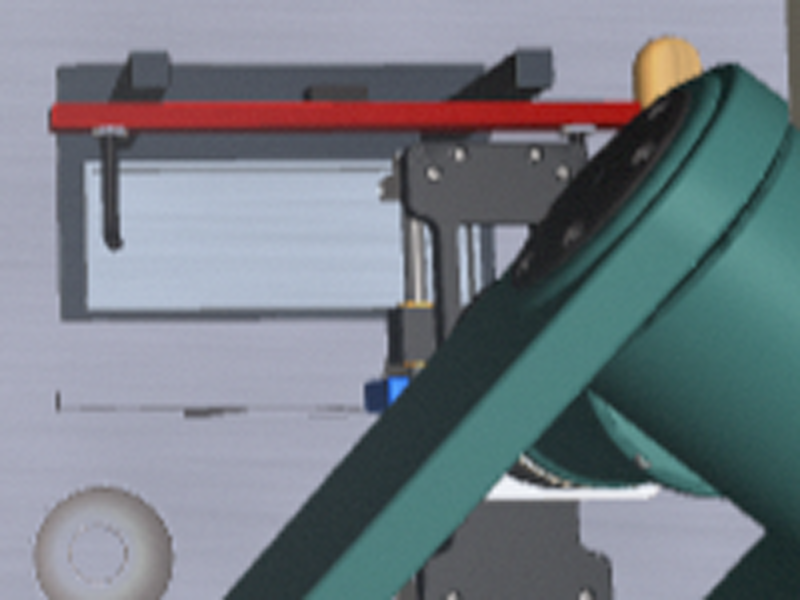

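```bash
python3 - <<'E'
from h import *
crop('scene3',140,170,240,200,8,'d1');crop('scene3',230,160,330,200,8,'d2');crop('scene3',150,230,310,275,5,'d3')
E
```

```text
(no output)
```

View pics/d1.png

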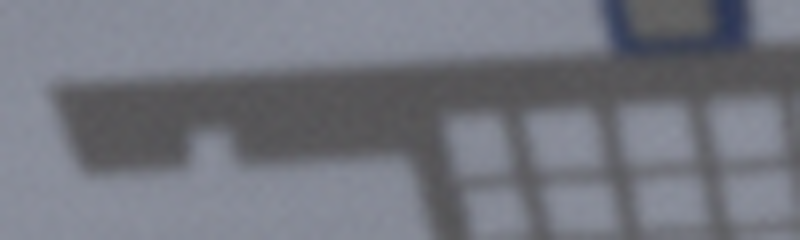

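View pics/d2.png

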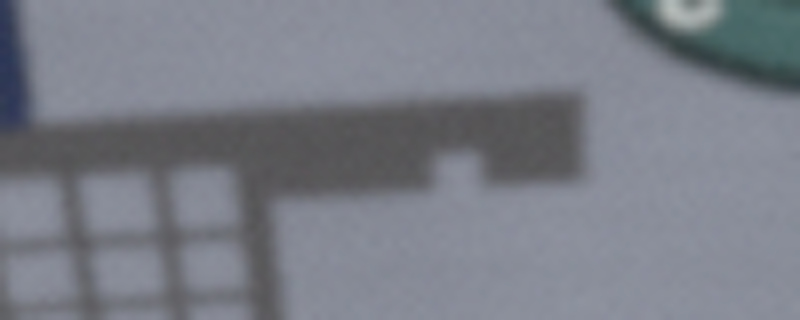

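View pics/d3.png

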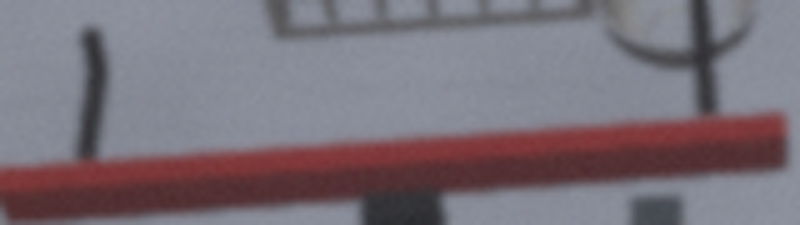

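```bash
python3 - <<'E'
from h import *
from scipy.optimize import least_squares
np.set_printoptions(precision=4,suppress=True)
s=load('scene3')
def px(a,b,k,u0,v0): return [(a+.5)/k-.5+u0,(b+.5)/k-.5+v0]
obs=np.array([px(57,88,8,140,170),px(82,172,8,140,170),px(208,132,8,140,170),px(582,97,8,230,160),px(582,180,8,230,160),px(458,153,8,230,160)])
M=np.array([[4,-152,-22],[4,-152,-52],[4,-120,-40],[4,152,-22],[4,152,-52],[4,120,-40]])/1e3
T=np.array([.4433,-.2681,.3205])
def P(p): return R.from_euler('xyz',[p[3],0,p[4]]).apply(M)+p[:3]
r=least_squares(lambda p:np.r_[(proj(s,P(p))-obs).ravel(),(p[0]-T[0])/.005],np.r_[T,0,.036],x_scale=[.01]*3+[.01]*2)
print('grid',r.x,'rel tool',r.x[:3]-T,(proj(s,P(r.x))-obs).ravel())
# hooks: line ys from scene, at centre z .2
for a in([ (88,150),(93,110),(100,75)],[(708,105),(705,80),(701,40)]):
    print([pt(s,*px(*q,5,150,230),z=.201) for q in a])
s0=load('top0')
for a in([(108,145),(110,180),(112,225)],[(577,145),(579,180),(582,222)]):
    print([pt(s0,*px(*q,4,325,175),z=.201) for q in a])
c=cloud(s);Pq=c[(abs(c[...,0]-.445)<.03)&(abs(c[...,1]+.268)<.16)&(c[...,2]>.255)&(c[...,2]<.3)];print(len(Pq),np.median(Pq,0),np.polyfit(Pq[:,1]+.268,Pq[:,0],1))
E
```

```text
grid [ 0.4404 -0.2684  0.3165 -0.002   0.0392] rel tool [-0.0029 -0.0003 -0.004 ] [-0.6437 -0.4175  0.5397  0.4703 -0.3183  0.0143  0.1607 -0.5368  0.3539
  0.4143 -0.0493  0.258 ]
[array([ 0.5746, -0.3845,  0.201 ]), array([ 0.5546, -0.3856,  0.201 ]), array([ 0.5367, -0.3855,  0.201 ])]
[array([ 0.5651, -0.1453,  0.201 ]), array([ 0.5522, -0.1462,  0.201 ]), array([ 0.5311, -0.1472,  0.201 ])]
[array([ 0.5703, -0.1435,  0.201 ]), array([ 0.5523, -0.1449,  0.201 ]), array([ 0.5293, -0.1463,  0.201 ])]
[array([ 0.5778, -0.3835,  0.201 ]), array([ 0.5597, -0.3842,  0.201 ]), array([ 0.5381, -0.3854,  0.201 ])]
2070 [ 0.4464 -0.2724  0.2869] [-0.037   0.4464]
```

Request:
drive_tool([
  [[0, 0, 0, 0, 1, 0, 0], [0, 0, 0, 0, 2.5, 0, 0], [0, 0, 0, 0, 4.5, 0, 0], [0, 0, 0, 0, 6.5, 0, 0], [0, 0, 0, 0, 8.5, 0, 0], [0, 0, 0, -0.1, 10, 0, 0], [0, 0, 0, -0.1, 10.6, 0, 0], [0, 0, 0, -0.1, 10.6, 0, 0], [0, 0, 0, -0.1, 10.6, 0, 0], [0, 0, 0, -0.1, 10.6, 1.5, 0], [0, 0, 0, -0.1, 10.6, 3, 0], [0, 0, 0, -0.1, 10.6, 4.5, 0], [0, 0, 0, -0.1, 10.6, 5.3, 0], [0, 0, 0, -0.1, 10.6, 5.3, 0], [0, 0, 0, -0.1, 10.6, 5.3, 0]],
])

```text
time: 9.25
tool_pos: [0.5491, -0.2652, 0.2531]
ee_rot: [-3.141, -0.002, 1.607]
wrist_force: [-0.6, -0.2, -3.9]
width: 0.0138
```

```bash
python3 - <<'E'
from h import *
np.set_printoptions(precision=4,suppress=True)
snap('scene','scene4');crop('scene4',130,190,330,300,4,'c10')
o=robot.get_obs();print(o['tool_pos'],o['ee_rot'],o['wrist_force'],o['wrist_torque'])
E
```

```text
[ 0.5493 -0.2654  0.2535] [ 3.1411 -0.0015  1.6072] [-0.2746  0.3117 -4.4425] [-0.0921 -0.0871  0.038 ]
```

View pics/c10.png

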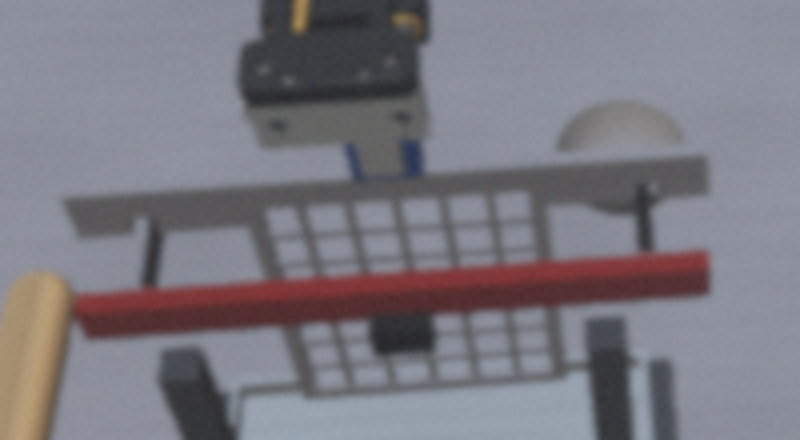

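Request:
drive_tool([
  [[0, 0, 0, 0, 0, 0.2, 0], [0, 0, 0, 0, 0, 0.4, 0], [0, 0, 0, 0, 0, 0.6, 0], [0, 0, 0, 0, 0, 0.8, 0], [0, 0, 0, 0, 0, 0.9, 0], [0, 0, 0, 0, 0, 1.0, 0], [0, 0, 0, 0, 0, 1.0, 0]],
])

```text
time: 10.0
tool_pos: [0.5493, -0.2653, 0.2433]
ee_rot: [3.141, -0.002, 1.607]
wrist_force: [0.1, -0.3, -4.7]
width: 0.0138
```

Request:
drive_tool([
  [[0, 0, 0, 0, 0, 0.1, 0], [0, 0, 0, 0, 0, 0.15, 0], [0, 0, 0, 0, 0, 0.15, 0]],
])

```text
time: 10.3
tool_pos: [0.5492, -0.2653, 0.2416]
ee_rot: [-3.141, -0.002, 1.607]
wrist_force: [-0.1, -0.8, -4.9]
width: 0.0136
```

Request:
drive_tool([
  [[0, 0, 0, 0, 0, 0.05, 0], [0, 0, 0, 0, 0, 0.1, 0], [0, 0, 0, 0, 0, 0.1, 0]],
])

```text
time: 10.6
tool_pos: [0.5492, -0.2652, 0.2405]
ee_rot: [-3.141, -0.002, 1.607]
wrist_force: [0.1, -0.1, -3.0]
width: 0.0144
```

Request:
drive_tool([
  [[0, 0, 0, 0, 0, 0.05, 0], [0, 0, 0, 0, 0, 0.1, 0], [0, 0, 0, 0, 0, 0.1, 0]],
])

```text
time: 10.9
tool_pos: [0.5491, -0.2652, 0.2394]
ee_rot: [-3.141, -0.002, 1.607]
wrist_force: [0.1, 0.1, -3.9]
width: 0.014
```

```bash
python3 - <<'E'
from h import *
np.set_printoptions(precision=3,suppress=True)
for i in range(3):
    s=snap('scene','scene5'); o=robot.get_obs();print(o['tool_pos'],o['wrist_force'],o['wrist_torque'])
crop('scene5',140,225,190,265,12,'e1');crop('scene5',265,215,315,255,12,'e2')
a=cv2.imread('pics/e1.png');b=cv2.imread('pics/e2.png');cv2.imwrite('pics/e.png',cv2.resize(np.hstack([a,b]),(800,320)))
E
```

```text
[ 0.549 -0.265  0.239] [ 0.385 -1.14  -2.836] [-0.03  -0.1   -0.041]
[ 0.549 -0.265  0.239] [ 0.337  0.389 -4.629] [-0.074 -0.113 -0.056]
[ 0.549 -0.265  0.24 ] [-0.484  0.134 -4.376] [-0.065 -0.15   0.072]
```

View pics/e.png

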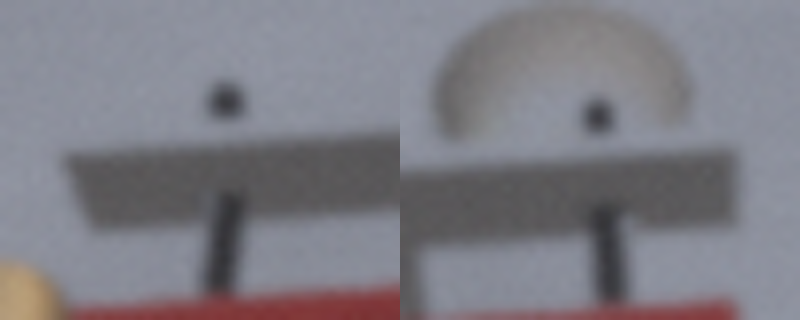

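Request:
drive_tool([
  [[0, 0, 0, 0, 0, 0.05, 0], [0, 0, 0, 0, 0, 0.1, 0], [0, 0, 0, 0, 0, 0.1, 0]],
])

```text
time: 11.35
tool_pos: [0.5492, -0.2652, 0.2384]
ee_rot: [-3.141, -0.002, 1.607]
wrist_force: [-0.3, -0.5, -4.5]
width: 0.0138
```

Request:
drive_tool([
  [[0, 0, 0, 0, 0, 0.05, 0], [0, 0, 0, 0, 0, 0.1, 0], [0, 0, 0, 0, 0, 0.1, 0]],
])

```text
time: 11.65
tool_pos: [0.5491, -0.2652, 0.2372]
ee_rot: [-3.141, -0.002, 1.607]
wrist_force: [-0.1, 0.6, -3.2]
width: 0.014
```

Request:
drive_tool([
  [[0, 0, 0, 0, 0, 0.05, 0], [0, 0, 0, 0, 0, 0.1, 0], [0, 0, 0, 0, 0, 0.1, 0]],
])

```text
time: 11.95
tool_pos: [0.549, -0.2651, 0.2361]
ee_rot: [-3.141, -0.002, 1.607]
wrist_force: [-0.1, 0.0, -4.6]
width: 0.0137
```

```bash
python3 - <<'E'
from h import *
np.set_printoptions(precision=3,suppress=True)
for i in range(3):
    s=snap('scene','scene6'); o=robot.get_obs();print(o['tool_pos'],o['wrist_force'],o['wrist_torque'])
crop('scene6',140,225,190,265,12,'e1');crop('scene6',265,215,315,255,12,'e2')
a=cv2.imread('pics/e1.png');b=cv2.imread('pics/e2.png');cv2.imwrite('pics/e_6.png',cv2.resize(np.hstack([a,b]),(800,320)))
E
```

```text
[ 0.549 -0.265  0.236] [-0.367  0.569 -3.574] [-0.019 -0.074 -0.021]
[ 0.549 -0.265  0.236] [-0.487 -0.415 -3.557] [-0.075 -0.133 -0.01 ]
[ 0.549 -0.265  0.236] [-0.452 -1.174 -4.109] [-0.059 -0.099  0.004]
```

View pics/e_6.png

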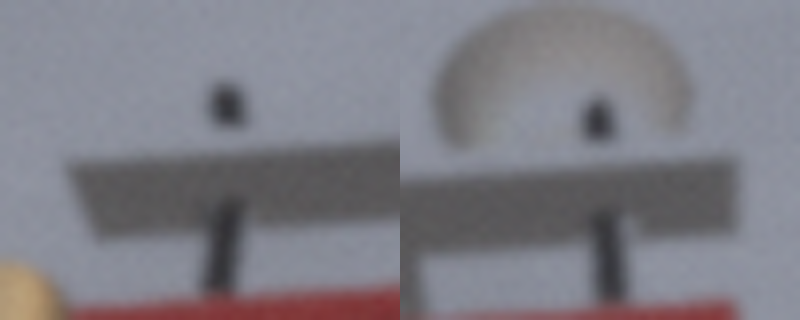

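No contact 5 mm below the height where the bar's edge would have touched, so both hooks are inside their notches (image: hook tops within the bar at both ends). Lowering on gently.

Request:
drive_tool([
  [[0, 0, 0, 0, 0, 0.1, 0], [0, 0, 0, 0, 0, 0.2, 0], [0, 0, 0, 0, 0, 0.3, 0], [0, 0, 0, 0, 0, 0.3, 0]],
])

```text
time: 12.5
tool_pos: [0.549, -0.2651, 0.2329]
ee_rot: [-3.141, -0.003, 1.607]
wrist_force: [0.1, -0.5, -4.3]
width: 0.0139
```

Request:
drive_tool([
  [[0, 0, 0, 0, 0, 0.1, 0], [0, 0, 0, 0, 0, 0.15, 0], [0, 0, 0, 0, 0, 0.15, 0]],
])

```text
time: 12.8
tool_pos: [0.549, -0.265, 0.2313]
ee_rot: [-3.14, -0.003, 1.607]
wrist_force: [-0.3, 0.2, -4.0]
width: 0.0138
```

Request:
drive_tool([
  [[0, 0, 0, 0, 0, 0.05, 0], [0, 0, 0, 0, 0, 0.1, 0], [0, 0, 0, 0, 0, 0.1, 0]],
])

```text
time: 13.1
tool_pos: [0.5489, -0.2651, 0.2301]
ee_rot: [-3.14, -0.003, 1.607]
wrist_force: [-0.5, 0.5, -3.4]
width: 0.014
```

Request:
drive_tool([
  [[0, 0, 0, 0, 0, 0.05, 0], [0, 0, 0, 0, 0, 0.05, 0], [0, 0, 0, 0, 0, 0.05, 0]],
])

```text
time: 13.4
tool_pos: [0.5489, -0.265, 0.2296]
ee_rot: [-3.14, -0.003, 1.607]
wrist_force: [0.7, -0.4, -3.7]
width: 0.0138
```

Request:
drive_tool([
  [[0, 0, 0, 0, 0, 0.05, 0], [0, 0, 0, 0, 0, 0.05, 0], [0, 0, 0, 0, 0, 0.05, 0]],
])

```text
time: 13.7
tool_pos: [0.5489, -0.2651, 0.2294]
ee_rot: [-3.14, -0.003, 1.607]
wrist_force: [-0.2, 0.6, -3.5]
width: 0.014
```

Request:
drive_tool([
  [[0, 0, 0, 0, 0, 0.05, 0], [0, 0, 0, 0, 0, 0.05, 0], [0, 0, 0, 0, 0, 0.05, 0]],
])

```text
time: 14.0
tool_pos: [0.549, -0.265, 0.2294]
ee_rot: [-3.141, -0.002, 1.607]
wrist_force: [0.1, 1.0, -1.6]
width: 0.0139
```

```bash
python3 - <<'E'
from h import *
np.set_printoptions(precision=4,suppress=True)
for i in range(3):
    s=snap('scene','scene7'); o=robot.get_obs();print(o['tool_pos'],o['ee_rot'],o['wrist_force'],o['wrist_torque'])
E
```

```text
[ 0.549  -0.2651  0.2293] [-3.1409 -0.0023  1.6072] [-0.9175  0.7986 -1.2516] [-0.0087  0.077  -0.0033]
[ 0.549  -0.265   0.2293] [-3.1409 -0.0023  1.6072] [-1.3235  0.3586 -0.4563] [ 0.0442  0.0449 -0.0012]
[ 0.549  -0.265   0.2293] [-3.1409 -0.0023  1.6072] [-0.3049  0.4922  0.5161] [-0.0186  0.0845 -0.0313]
```

Request:
drive_tool([
  [[0, 0, 0, 0, 0, 0.05, 0], [0, 0, 0, 0, 0, 0.05, 0], [0, 0, 0, 0, 0, 0.05, 0], [0, 0, 0, 0, 0, 0.05, 0]],
])

```text
time: 14.55
tool_pos: [0.549, -0.2651, 0.2292]
ee_rot: [-3.141, -0.002, 1.607]
wrist_force: [-1.0, 0.3, 1.4]
width: 0.0137
```

```bash
python3 - <<'E'
from h import *
from scipy.optimize import least_squares
np.set_printoptions(precision=4,suppress=True)
for i in range(4):
    s=snap('scene','scene8'); o=robot.get_obs();print(o['tool_pos'],o['ee_rot'],o['wrist_force'],o['wrist_torque'])
crop('scene8',140,215,190,265,12,'e1');crop('scene8',265,205,315,255,12,'e2')
a=cv2.imread('pics/e1.png');b=cv2.imread('pics/e2.png');cv2.imwrite('pics/e_8.png',cv2.resize(np.hstack([a,b]),(800,400)))
E
```

```text
[ 0.549  -0.2651  0.2292] [-3.1413 -0.002   1.6072] [-1.4713  0.1537  0.4636] [ 0.131   0.2236 -0.0349]
[ 0.549  -0.2651  0.2293] [-3.1413 -0.002   1.6072] [-1.0917  0.8992  1.8324] [ 0.098   0.2168 -0.0317]
[ 0.549  -0.2651  0.2293] [-3.1413 -0.002   1.6072] [-1.2529  1.3228  1.6467] [ 0.1055  0.2321 -0.0315]
[ 0.549  -0.2651  0.2292] [-3.1412 -0.002   1.6072] [-1.1267  1.3065  2.2157] [ 0.0525  0.2203 -0.0381]
```

View pics/e_8.png

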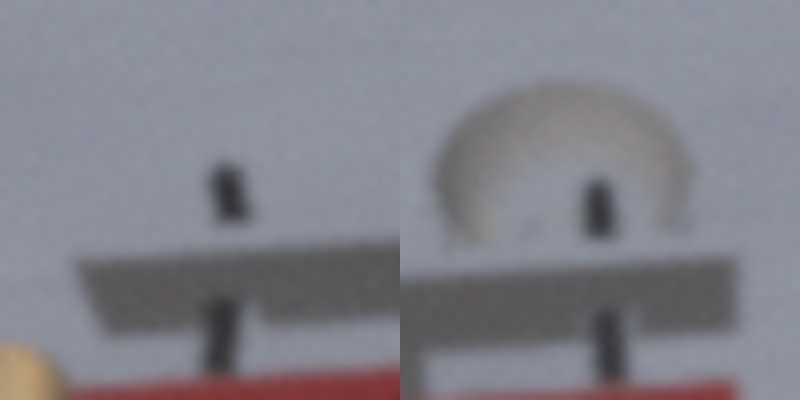

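Contact came at the seated height (notch tops ≈ 0.204). The load has moved onto the stand, about 6 N in total, and both hooks are inside their notches in the picture. Releasing now.

Request:
drive_tool([
  [[0, 0, 0, 0, 0, 0, 0], [0, 0, 0, 0, 0, 0, 0], [0, 0, 0, 0, 0, 0, 25], [0, 0, 0, 0, 0, 0, 30], [0, 0, 0, 0, 0, 0, 40], [0, 0, 0, 0, 0, 0, 40], [0, 0, 0, 0, 0, 0, 40], [0, 0, 0, 0, 0, 0, 40]],
])

```text
time: 15.55
tool_pos: [0.549, -0.2651, 0.2292]
ee_rot: [-3.141, -0.002, 1.607]
wrist_force: [0.4, 0.6, -0.3]
width: 0.0377
```

```bash
python3 - <<'E'
from h import *
np.set_printoptions(precision=4,suppress=True)
for i in range(2):
    s=snap('scene','scene9'); o=robot.get_obs();print(o['tool_pos'],o['width'],o['wrist_force'],o['wrist_torque'])
crop('scene9',130,190,330,300,4,'c11')
E
```

```text
[ 0.549  -0.2651  0.2292] 0.03780448142308184 [-0.2143  0.3384 -0.3993] [-0.0679 -0.0228 -0.0253]
[ 0.549  -0.2651  0.2292] 0.037637593192377077 [-0.8803  0.3986 -0.0501] [-0.1146 -0.1347 -0.0187]
```

View pics/c11.png

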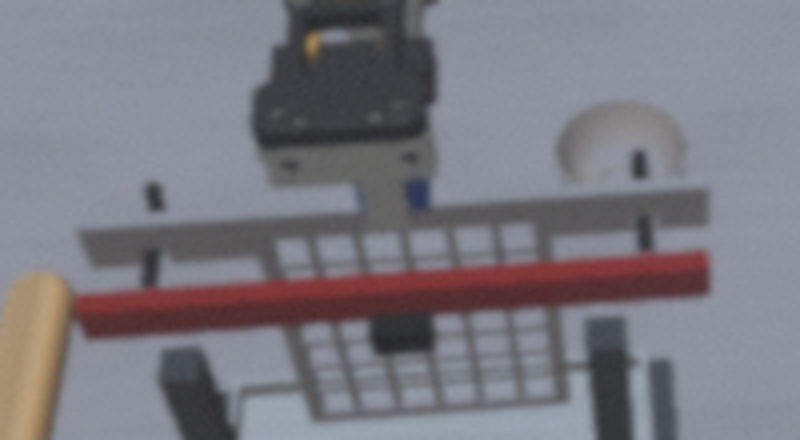

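The grid stays on both hooks. Retreating straight up.

Request:
drive_tool([
  [[0, 0, 0, 0, 0, -1, 40], [0, 0, 0, 0, 0, -2, 40], [0, 0, 0, 0, 0, -4, 40], [0, 0, 0, 0, 0, -6, 40], [0, 0, 0, 0, 0, -9, 40], [0, 0, 0, 0, 0, -12, 40], [0, 0, 0, 0, 0, -15, 40], [0, 0, 0, 0, 0, -15, 40]],
])

```text
time: 16.45
tool_pos: [0.5498, -0.2658, 0.3862]
ee_rot: [3.132, 0.004, 1.607]
wrist_force: [-0.3, 0.3, 0.6]
width: 0.0378
```

Request:
drive_tool([
  [[0, 0, 0, 0, -2, 0, 40], [0, 0, 0, 0, -5, 0, 40], [0, 0, 0, 3, -8, 0, 40], [0, 0, 0, 7, -11, 0, 40], [0, 0, 0, 11, -14, 0, 40], [0, 0, 0, 15, -17, 0, 40], [0, 0, 0, 19, -19, 0, 40], [0, 0, 0, 23, -20, 0, 40], [0, 0, 0, 23, -20, 0, 40], [0, 0, 0, 23, -20, 0, 40], [0, 0, 0, 23, -20, 0, 40], [0, 0, 0, 23, -20, 0, 40]],
])

```text
time: 17.65
tool_pos: [0.342, -0.0443, 0.3826]
ee_rot: [3.134, 0.004, 1.605]
wrist_force: [0.6, 0.3, -0.2]
width: 0.0376
```

```bash
python3 - <<'E'
from h import *
np.set_printoptions(precision=4,suppress=True)
snap('scene','scene10');snap('top','top10');crop('scene10',130,190,330,300,4,'c12');crop('top10',325,175,525,295,4,'c13')
for tag in['top10','scene10']:
    s=load(tag);P=cloud(s);I=s['img'].astype(int)
    b=P[(I[...,0]>I[...,2]+60)&(I[...,0]>90)&(abs(P[...,1]+.265)<.05)&(P[...,2]>.2)&(abs(P[...,0]-.55)<.05)]
    t=b[b[:,2]>.258] if len(b) else b
    print(tag,len(b),len(t),t.mean(0) if len(t) else '')
s=load('scene10');c=cloud(s);Pq=c[(abs(c[...,0]-.552)<.012)&(abs(c[...,1]+.265)<.16)&(c[...,2]>.212)&(c[...,2]<.225)]
print(len(Pq),np.polyfit(Pq[:,1]+.265,Pq[:,0],1),np.median(Pq,0))
print(robot.get_obs()['time'],robot.get_obs()['wrist_force'])
E
```

```text
top10 139 139 [ 0.5479 -0.264   0.265 ]
scene10 109 109 [ 0.5512 -0.2653  0.2653]
952 [-0.0369  0.5514] [ 0.5516 -0.2692  0.2204]
17.75 [ 0.1919  0.7385 -1.0345]
```

View pics/c12.png

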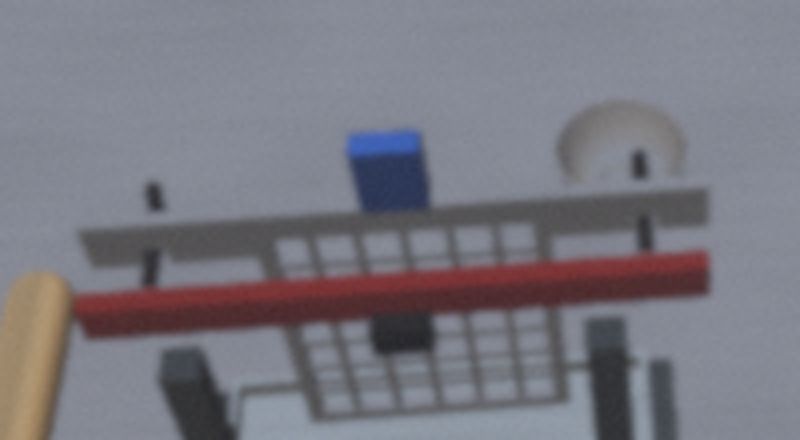

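View pics/top10.png

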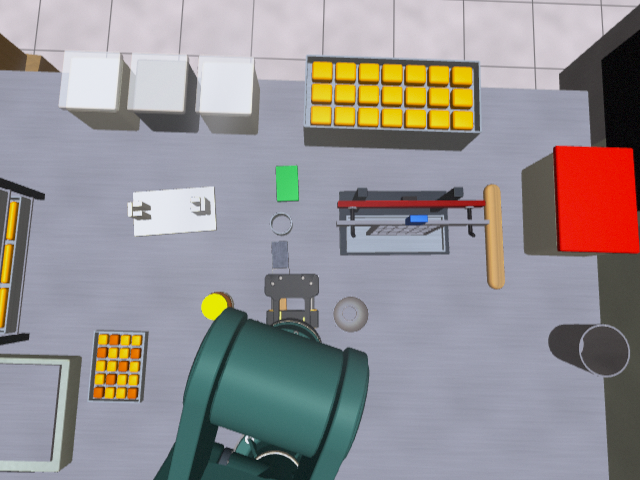

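The grid hangs level at stand x ≈ 0. Its tab top is at z 0.265 (0.266 expected when seated), and the bystanders look to be where they were. Handing in.

```bash
python3 -c "
from h import *
print(robot.close_job())"
```

```text
the job is handed in; nothing more can be done
None
```

The grid now hangs on both hooks of the drip stand. I gripped it by the blue tab, lifted it straight out of the holder and brought it in from the front. I then lowered it in steps of about 1 mm, released it and backed the arm away. The job is handed in, at about 18 s of the 72 s allowed.

**Seating:** There was no contact at the height where the bar's edge would have rested on the hooks. Contact came only at the seated height, with the notch tops at about 204 mm. The load on the stand then was about 6 N by the wrist force readings, against the 25 N limit. The pictures show a hook in each notch.

**After release:** The tab top measured 265 mm high, against 266 mm expected when seated. The bar hangs level at about stand x = 0, and the arm is clear of everything. The other things on the table look unmoved in the top view, though I did not measure them and the arm hid the brush handle.

**Checks:** None failed. The two cameras disagreed by 1–3 mm on positions, so I aimed between them for the hook positions and relied on the force readings for the fit. I did not measure the force on each hook separately.

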